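# Charge the CO2 dosing pump

## Robot

A 6-joint arm with a two-finger parallel gripper is mounted at the origin on the work surface. World frame = base frame: x ahead of the robot, y to its left, z up, the work surface at z = 0. Lengths are in m, angles in rad, forces in N, time in s.
With the tool pointing down it reaches from about 0.35 to 0.975 m from the base axis. Payload 7.1 kg.
Tool frame: the origin (TCP) lies midway between the tips of the shut fingers; the grasp point (between the pads) lies 19 mm behind it; z points along the fingers, x is the direction in which the jaws open and shut, and the axes are right-handed (so a half turn about z gives the same grasp; the last joint's range is limited). The gripper opens to 88 mm and grips with 3 to 60 N. Pads are 20 mm wide; open, the fingers measure 115 mm over their backs; the gripper's body (75 mm by 178 mm) begins 61 mm behind the grasp point.
Start: joints at [1.176, 0.423, 1.63, -0, 1.089, -0.019], TCP at [0.229, 0.581, 0.223] pointing down, gripper open.
Joint ranges: [-3, 3], [-0.9, 2.11], [0.09, 2.58], [-1.31, 4.45], [0.11, 2.69], [-2.54, 2.54]. Speed limits (rad/s): [2.39, 2.39, 3.01, 3.14, 3.14, 3.14].

## Interface

Orientations are given as a unit quaternion [w, x, y, z].
In Python, from station import move_pose, movel, movej, command_gripper, wait, inverse_kinematics, read_camera, camera_info, MotionError, job_done, get_time, get_joint_pos, get_qvel, get_effort, get_tcp_pos, get_ee_rot, get_ft_force, get_ft_torque, get_grip_width gives the robot as it stands. Calls block until the motion is done:
- move_pose(position, orientation): joint-space move of the TCP to a pose.
- movel(position, frame=None, v=0.15, until_force=None): straight line of the TCP; frame=None keeps the orientation; v is the mean speed in m/s. With until_force (N) it stops when the force on the tool has changed by that much, and returns True; else False.
- movej(angles): joint-space move.
- command_gripper(opening): opening from 0.0 (shut) to 1.0 (fully open); the grip force is fixed at half the most; returns when the fingers have stopped.
- wait(seconds).
- inverse_kinematics(position, orientation): joint angles nearest the present ones, or None.
- read_camera(name): name is "side" or "top"; returns the picture (400x640x3 uint8, red, green, blue); there is no depth.
- camera_info(name): a dict with "intrinsics" (3x3 intrinsics, pixels), "T" (4x4, takes a point from camera to world coordinates). Camera axes: x right, y up, looking along -z (the intrinsics and any distortion apply to the point x, -y, -z); pixel columns grow to the right and rows downward; lengths in m; the calibration is good to about 2 mm. A picture is of the moment at which its call begins. camera_info takes no time and is no camera call.
A pose or a line that the arm cannot do raises MotionError and nothing moves.
- job_done(): hands the job in, once; it reports no verdict.
Readings, each from a call of its own:
- get_time(): time.
- get_joint_pos(): joint angles.
- get_qvel(): joint speeds.
- get_effort(): joint torques, N m.
- get_tcp_pos(): TCP position.
- get_ee_rot(): TCP orientation.
- get_ft_force(): force on the tool from outside, world axes, zero at the start.
- get_ft_torque(): the same for the moment, N m.
- get_grip_width(): opening from 0.0 (shut) to 1.0 (fully open).
Only numpy, scipy, OpenCV 4.12 (cv2) and the standard library are available. Lean on these libraries where they do the work, as an engineer would, in place of code of your own. Each camera call takes 0.05 s, during which the arm holds its last target.

## Task

Charge the CO2 doser for knocking out the insects in a jar: turn the regulator knob until its pointer line stands at the long mark of the scale, then push the knob straight down to lock it. Then take the pump's grip, draw the sprung rod out until the ring engraved on it stands at the mouth of the barrel, and finish while still holding it there. Leave the jars, dish and spoon where they are.

Things in the scene. Friction and masses are not known exactly. Their poses are not given: they have to be found in the camera images.
- knob_top (a point): centre of the top face of the black fluted round regulator knob: 42 mm across, 34 mm tall, axis vertical, top 140 mm above the bench while unlocked, 134 mm when locked. The point turns with it: x points level along the bright pointer line on the top, z up. Nothing within 80 mm of the knob's axis is higher than the scale collar below it; a gauge (near side) and CO2 cartridge (far side) sit lower.
- scale_mark (a point): middle of the one long, broad mark on the flat round scale collar (72 mm across, its top 99 mm above the bench, fixed) under the knob, 29.5 mm from the knob's axis; the ten other marks are short and thin, 0.3 rad apart. The pointer line must point at the long mark.
- knob (a joint): turn of the knob in rad, 0 to 3.0, growing clockwise seen from above; it is 2.1 when the pointer line points at the long mark; it starts between 0.65 and 1.55 and stays where it is left. Turning takes about 0.06 N m.
- knob_lock (a joint): how far the knob is pushed down, in m: 0 standing up (unlocked, as at the start), 0.006 fully down on its stop (locked). It slides at about 6 N and stays where it is left.
- rod_grip (a point): centre of the round grip on the end of the pump's rod: a level cylinder 26 mm thick, 38 mm long, 55 mm above a clear bench, with a flange 38 mm across and 6 mm thick at its outer end. The point's y axis points along the rod into the barrel (so the rod pulls out along -y), z up. At rest it is 41 mm from the barrel's mouth; 22 mm of bare 12 mm rod shows between.
- barrel_mouth (a point): centre of the end face of the barrel's front cap (40 mm across), out of which the rod comes, 55 mm above the bench; axes as rod_grip. Barrel and regulator stand in line, fixed on an aluminium plate 110 x 285 mm; the knob is 234 mm behind this face.
- rod (a joint): how far the rod is drawn out, in m: 0 at rest, hard stop at 0.085. A dark engraved ring 4 mm wide goes round the rod; it is hidden in the barrel at rest and its middle is at the mouth at 0.060. An inner spring pulls the rod back in: about 6 N at rest, 13 N at the ring. Let go, it runs back.
- jar_tall: bystander: closed glass jar with a white lid, 72 mm across, 119 mm tall, origin at the centre of its underside
- jar_low: bystander: closed glass jar with a white lid, 68 mm across, 84 mm tall, origin at the centre of its underside
- dish: bystander: clear lidded culture dish, 92 mm across, 16 mm tall, origin at the centre of its underside
- spoon: bystander: steel spoon 160 mm long in the red sorting tray (360 x 270 mm, rim 29 mm high) on the left of the bench

How it is judged:
On the way, in this order (a step that is already met when the one before it is completed fails the run):
1. the pointer line stands at the long mark (within 0.15 rad) with the knob still up (value of joint knob between 1.95 and 2.25 rad and value of joint knob_lock below 0.003 m), for 0.2 s.
2. the knob is pushed down into its lock (4.5 of 6 mm or more) with the pointer still at the mark (value of joint knob between 1.95 and 2.25 rad and value of joint knob_lock above 0.0045 m), for 0.2 s.
3. the rod is drawn out until the ring is at the barrel's mouth (within 5 mm) and held by the gripper (value of joint rod between 0.055 and 0.065 m and contact force between the fingers and rod above 3 N), for 0.4 s.
At the end, for the whole second after the job is handed in: The knob's pointer is at the long mark (within 0.15 rad) and the knob is locked down (at least 4.5 of 6 mm); the gripper's fingers alone hold the rod, at rest, drawn out with the middle of its ring within 5 mm of the barrel's mouth (joint 0.055 to 0.065 m) (all of step 2 and all of step 3 and velocity of joint rod between -0.01 and 0.01 m/s and contact force between rod and jar_tall below 0.2 N and contact force between rod and jar_low below 0.2 N and contact force between rod and dish below 0.2 N and contact force between rod and spoon below 0.2 N); the arm keeps its last pose, push and grip.
It fails at once if a jar, the dish or the spoon is moved more than 30 mm or a jar is tipped (distance of any of jar_tall, jar_low, dish, spoon from where it was at the start of the episode above 0.03 m or angle between any of jar_tall, jar_low's own z axis and vertical above 0.4 rad).
It also fails if it takes over 51 s, if anything falls off the work surface, if the arm or the gripper's body presses on something with over 40 N, if the wrist force passes 120 N, or if a joint passes its speed limit or range.

## Working session

There is one attempt and no reset: what is moved stays moved. The work goes in short steps, each a Python script; the robot and the scene stay as the last script left them, time stands still between calls to the robot, and variables do not carry over. Pictures are saved under pics/ and viewed, and the job is handed in when it is done.

```bash
mkdir -p pics; ls; python3 - <<'E'
from station import *
import cv2
for n in("top","side"):
    im=read_camera(n); cv2.imwrite(f"pics/{n}0.png",im[:,:,::-1]); i=camera_info(n); print(n,i)
print(get_time())
E
```

```text
pics
top {'intrinsics': array([[518.41755183,   0.        , 323.6416699 ],
       [  0.        , 518.41755183, 197.50916692],
       [  0.        ,   0.        ,   1.        ]]), 'T': array([[-2.03449524e-02,  9.85361962e-01, -1.69256864e-01,
         2.83031021e-01],
       [-9.99792878e-01, -1.99611233e-02,  3.96915594e-03,
         1.50722091e-02],
       [ 5.32498149e-04,  1.69302560e-01,  9.85563980e-01,
         1.72256837e+00],
       [ 0.00000000e+00,  0.00000000e+00,  0.00000000e+00,
         1.00000000e+00]])}
side {'intrinsics': array([[499.37760199,   0.        , 317.13478798],
       [  0.        , 499.37760199, 196.91112669],
       [  0.        ,   0.        ,   1.        ]]), 'T': array([[ 0.99903249,  0.03022485, -0.03194589,  0.50447832],
       [-0.04395181,  0.71135152, -0.70146079, -0.97823846],
       [ 0.00152321,  0.7021862 ,  0.71199172,  1.13963895],
       [ 0.        ,  0.        ,  0.        ,  1.        ]])}
0.1
```

View pics/top0.png

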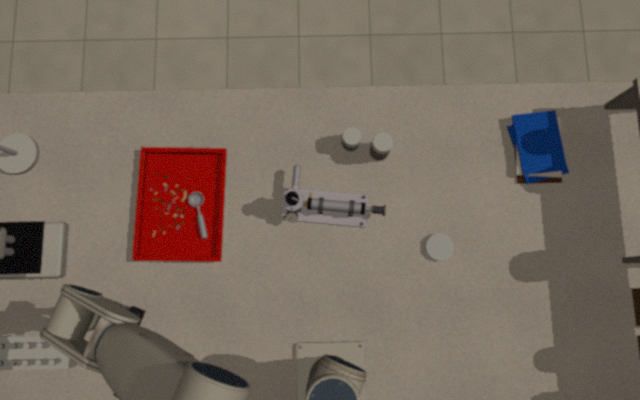

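View pics/side0.png

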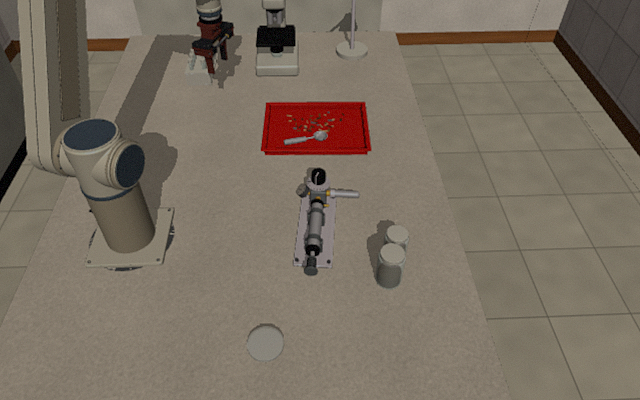

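The top view has the knob near (293,198), the grip near (378,210) and the jars at (352,138) and (382,145). The dish is at (440,247). Next I'll enlarge the knob and the pump.

```bash
python3 - <<'E'
import cv2,numpy as np
a=cv2.imread("pics/top0.png");b=cv2.imread("pics/side0.png")
cv2.imwrite("pics/z1.png",cv2.resize(a[175:235,270:400],None,fx=6,fy=6,interpolation=cv2.INTER_CUBIC))
k=[cv2.resize(a[180:220,270:315],(450,400),interpolation=cv2.INTER_NEAREST),cv2.resize(b[160:210,290:340],(400,400),interpolation=cv2.INTER_NEAREST)]
cv2.imwrite("pics/z2.png",cv2.resize(np.hstack(k),(800,376)))
cv2.imwrite("pics/z3.png",cv2.resize(b[155:280,280:380],None,fx=4.5,fy=4.5,interpolation=cv2.INTER_CUBIC))
E
```

```text
(no output)
```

View pics/z1.png

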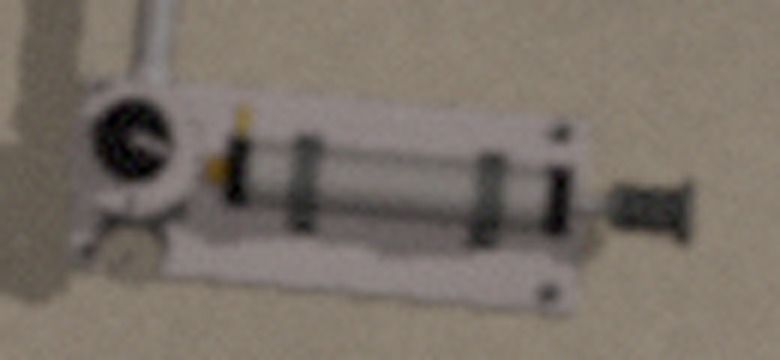

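View pics/z2.png

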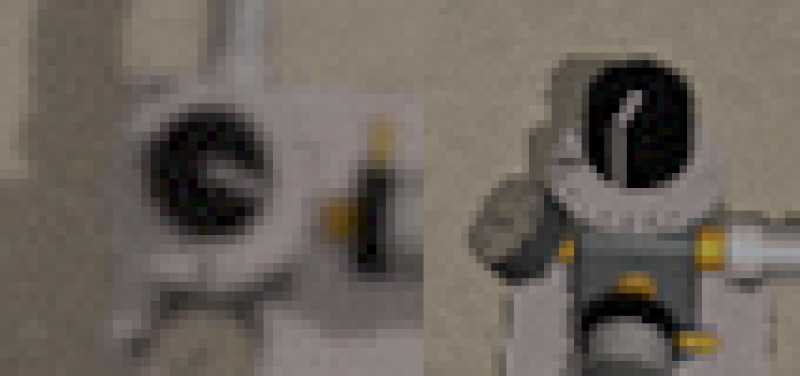

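View pics/z3.png

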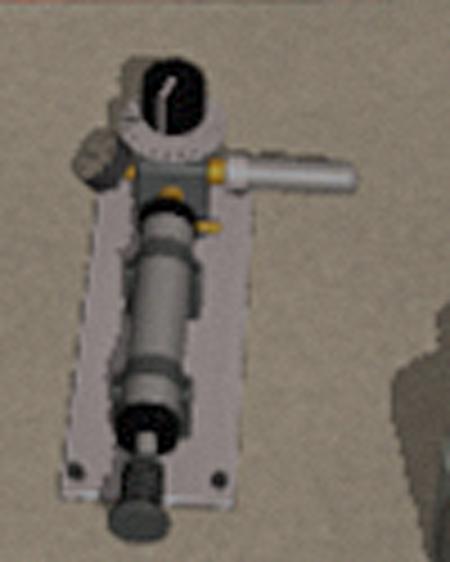

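```bash
cat > h.py <<'E'
import numpy as np,cv2
from station import camera_info
def ray(n,uv):
    i=camera_info(n);K=i["intrinsics"];T=i["T"]
    d=np.linalg.inv(K)@np.array([uv[0],uv[1],1.]); d=np.array([d[0],-d[1],-d[2]])
    return T[:3,3],T[:3,:3]@d
def on(n,uv,z):
    o,d=ray(n,uv); return o+d*(z-o[2])/d[2]
def proj(n,p):
    i=camera_info(n);K=i["intrinsics"];T=i["T"]
    c=T[:3,:3].T@(np.asarray(p)-T[:3,3]); c=np.array([c[0],-c[1],-c[2]]); q=K@c; return q[:2]/q[2]
def tri(a,b):
    A=np.zeros((3,3));B=np.zeros(3)
    for n,uv in(("top",a),("side",b)):
        o,d=ray(n,uv);d=d/np.linalg.norm(d);P=np.eye(3)-np.outer(d,d);A+=P;B+=P@o
    return np.linalg.solve(A,B)
def ortho(n,im,c,z,half,s):  # picture of the plane z; columns = -y, rows = -x (like top view); s px per m
    N=int(2*half*s);src=[];dst=[]
    for dx in(-half,half):
        for dy in(-half,half):
            src.append(proj(n,[c[0]+dx,c[1]+dy,z])+0.0);dst.append([(half-dy)*s,(half-dx)*s])
    H=cv2.getPerspectiveTransform(np.float32(src),np.float32(dst))
    return cv2.warpPerspective(im,H,(N,N),flags=cv2.INTER_CUBIC)
E
python3 - <<'E'
from h import *
for n in("top","side"):
    im=cv2.imread(f"pics/{n}0.png").astype(int)
    m=(im.max(2)<45).astype(np.uint8)
    nn,l,s,c=cv2.connectedComponentsWithStats(m)
    for i in range(1,nn):
        x,y=c[i]
        if s[i,4]>8 and 270<x<400 and 150<y<285: print(n,s[i],c[i].round(1),on(n,c[i],.14).round(4),on(n,c[i],.055).round(4))
# plate & expected knob in both views
E
```

```text
top [371 151   9   8  25] [374.3 154.9] [ 0.6875 -0.1531  0.14  ] [ 0.7092 -0.1622  0.055 ]
top [286 192  12  13  99] [290.9 197.9] [0.5557 0.11   0.14  ] [0.5704 0.1151 0.055 ]
top [308 199   3  10  24] [308.9 203.8] [0.5359 0.0546 0.14  ] [0.5495 0.0567 0.055 ]
top [361 204   3  10  23] [362.3 209. ] [ 0.5166 -0.1099  0.14  ] [ 0.5291 -0.1166  0.055 ]
side [312 168  13  17 163] [318.3 175.9] [0.5567 0.0931 0.14  ] [0.5611 0.1842 0.055 ]
side [299 194   7   3  13] [301.8 195.2] [0.5065 0.0151 0.14  ] [0.5067 0.0996 0.055 ]
side [311 199  13   8  46] [316.2 201.2] [ 0.5459 -0.0101  0.14  ] [0.5494 0.0722 0.055 ]
side [308 210   5   4   9] [310.3 211.6] [ 0.5283 -0.0487  0.14  ] [0.5303 0.0303 0.055 ]
side [305 235   5   6  12] [307.5 237.4] [ 0.5178 -0.1403  0.14  ] [ 0.5189 -0.069   0.055 ]
side [305 244  16  12 124] [311.9 249.1] [ 0.5277 -0.1793  0.14  ] [ 0.5297 -0.1114  0.055 ]
side [306 257  10  11  57] [310.6 261.8] [ 0.523  -0.2196  0.14  ] [ 0.5246 -0.155   0.055 ]
```

```bash
python3 - <<'E'
from h import *
a=cv2.imread("pics/top0.png");b=cv2.imread("pics/side0.png")
def grid(o,half,s,step,c):
    for k in np.arange(-half,half+1e-9,step):
        p=int((half-k)*s); cv2.line(o,(p,0),(p,6),(0,255,0),1);cv2.line(o,(0,p),(6,p),(0,255,0),1)
    return o
c=(.556,.107)
r=[]
for z in(.14,.099):
    r.append(np.hstack([grid(np.clip(ortho(n,im,c,z,.045,4200)*1.6,0,255).astype(np.uint8),.045,4200,.01,c) for n,im in(("top",a),("side",b))]))
cv2.imwrite("pics/o1.png",cv2.resize(np.vstack(r),(600,600)))
c=(.53,-.12)
cv2.imwrite("pics/o2.png",np.hstack([grid(np.clip(ortho(n,im,c,.055,.08,2500)*1.6,0,255).astype(np.uint8),.08,2500,.01,c) for n,im in(("top",a),("side",b))]))
E
```

```text
(no output)
```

View pics/o1.png

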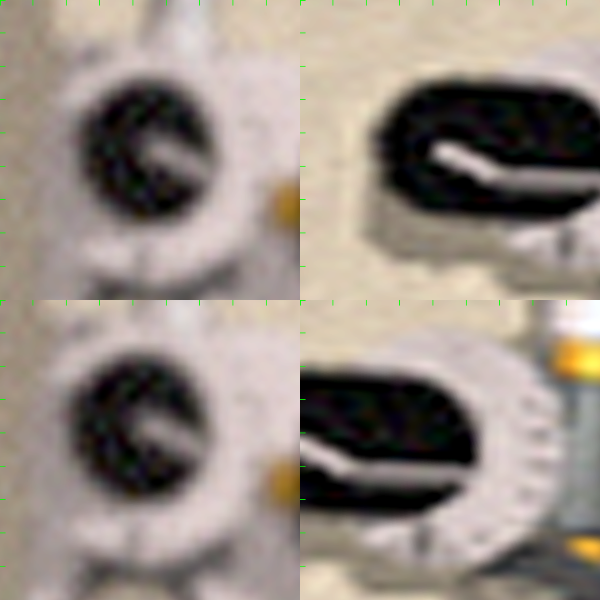

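View pics/o2.png

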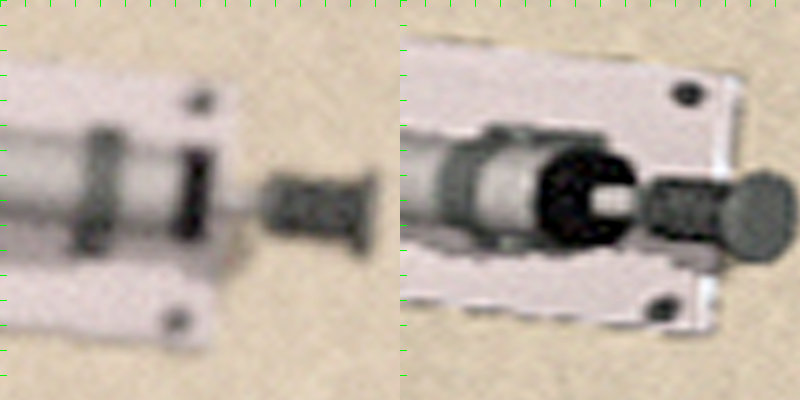

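The top view puts the knob axis near (0.556, 0.108). The pointer is about 0.42 rad below image-right, and the long mark lies toward the robot. To refine the mark angle, I'll unwrap the collar ring.

```bash
python3 - <<'E'
from h import *
rows=[]
for n in("side","top"):
    im=cv2.imread(f"pics/{n}0.png")
    for c in((.556,.108),(.5555,.110)):
        g=cv2.cvtColor(im,cv2.COLOR_BGR2GRAY).astype(np.float32)
        th=np.linspace(-1.0,3.0,800)   # image-clockwise from right(-y): dir = (-sin)x, -cos y
        r=np.linspace(.018,.038,80)
        P=[[proj(n,[c[0]-q*np.sin(t),c[1]-q*np.cos(t),.099]) for t in th] for q in r]
        P=np.float32(P); o=cv2.remap(g,P[...,0],P[...,1],cv2.INTER_CUBIC)
        v=o[40:54].mean(0); v=v-cv2.GaussianBlur(v[None],(0,0),50)[0]
        k=[i for i in range(5,795) if v[i]==v[i-5:i+6].min() and v[i]<-2]
        print(n,c,[(round(float(th[i]),2),round(float(v[i]))) for i in k])
        o=np.clip((o-20)*2.2,0,255).astype(np.uint8)
        for t in np.arange(-1,3.01,.5): cv2.putText(o,f"{t:.1f}",(int((t+1)/4*799),10),0,.35,0)
        rows.append(o)
cv2.imwrite("pics/pol.png",cv2.resize(np.vstack(rows),(800,480)))
E
```

```text
Traceback (most recent call last):
  File "h.py", line 10, in proj
    i=camera_info(n);K=i["intrinsics"];T=i["T"]
ValueError: time passes only in moves, steps and waits
```

Too many camera_info calls, so I'll cache the result.

```bash
sed -i 's/^from station import camera_info/import station,functools\ncamera_info=functools.lru_cache(None)(station.camera_info)/' h.py; python3 - <<'E'
from h import *
rows=[]
for n in("side","top"):
    im=cv2.imread(f"pics/{n}0.png")
    for c in((.556,.108),(.5555,.110)):
        g=cv2.cvtColor(im,cv2.COLOR_BGR2GRAY).astype(np.float32)
        th=np.linspace(-1.0,3.0,800)
        r=np.linspace(.018,.038,80)
        P=[[proj(n,[c[0]-q*np.sin(t),c[1]-q*np.cos(t),.099]) for t in th] for q in r]
        P=np.float32(P); o=cv2.remap(g,P[...,0],P[...,1],cv2.INTER_CUBIC)
        v=o[40:54].mean(0); v=v-cv2.GaussianBlur(v[None],(0,0),50)[0]
        k=[i for i in range(5,795) if v[i]==v[i-5:i+6].min() and v[i]<-2]
        print(n,c,[(round(float(th[i]),2),round(float(v[i]))) for i in k])
        o=np.clip((o-20)*2.2,0,255).astype(np.uint8)
        for t in np.arange(-1,3.01,.5): cv2.putText(o,f"{t:.1f}",(int((t+1)/4*799),10),0,.35,0)
        rows.append(o)
cv2.imwrite("pics/pol.png",cv2.resize(np.vstack(rows),(800,480)))
print(station.get_time())
E
```

```text
side (0.556, 0.108) [(-0.49, -7), (-0.16, -16), (0.16, -16), (0.49, -9), (1.18, -6), (1.54, -2), (1.83, -31), (2.57, -44)]
side (0.5555, 0.11) [(-0.5, -9), (-0.17, -18), (0.13, -15), (0.45, -12), (1.11, -7), (1.47, -3), (1.76, -29), (2.6, -43), (2.77, -33)]
top (0.556, 0.108) [(-0.51, -3), (0.14, -6), (1.06, -4), (1.73, -15), (2.45, -7), (2.64, -4)]
top (0.5555, 0.11) [(0.99, -3), (1.67, -15), (2.42, -4), (2.81, -2)]
0.1
```

View pics/pol.png

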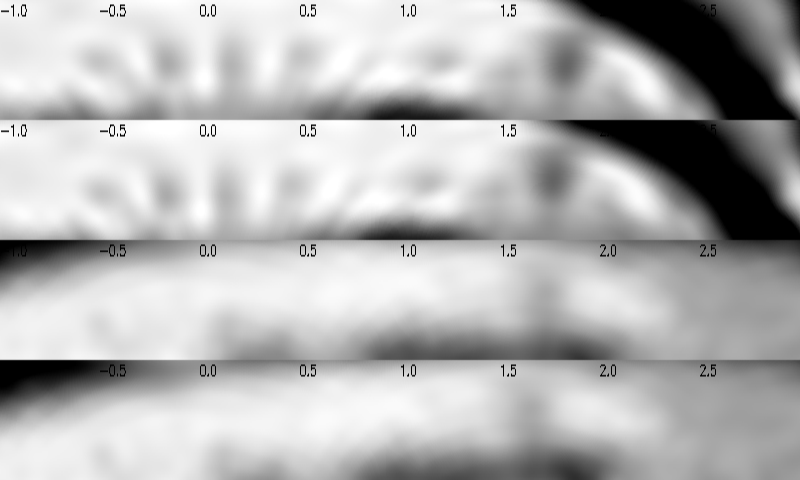

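```bash
cat >> h.py <<'E'
from scipy.spatial.transform import Rotation as Ro
def down(psi):
    c,s=np.cos(psi),np.sin(psi)
    q=Ro.from_matrix(np.array([[c,s,0],[s,-c,0],[0,0,-1]])).as_quat()
    return [float(v) for v in (q[3],q[0],q[1],q[2])]
E
python3 - <<'E'
from h import *
from station import inverse_kinematics
for p in np.arange(-3,3.2,.3):
    q=inverse_kinematics([.556,.109,.109],down(p)); print(round(p,2),None if q is None else np.round(q,2))
im=cv2.imread("pics/top0.png")
for n,uv,z in(("j1",(352,133),.119),("j1low",(352,133),.084),("j2",(382,139),.119),("j2low",(382,139),.084),("dish",(439,247),.016)): print(n,on("top",uv,z).round(3))
print([on("side",(397,234),z).round(3).tolist() for z in(.119,.084)],[on("side",(392,254),z).round(3).tolist() for z in(.119,.084)])
E
```

```text
-3.0 None
-2.7 None
-2.4 None
-2.1 [ 0.17  0.49  1.83 -0.    0.81  2.27]
-1.8 [ 0.17  0.49  1.83 -0.    0.81  1.97]
-1.5 [ 0.17  0.49  1.83 -0.    0.81  1.67]
-1.2 [ 0.17  0.49  1.83 -0.    0.81  1.37]
-0.9 [ 0.17  0.49  1.83 -0.    0.81  1.07]
-0.6 [ 0.17  0.49  1.83 -0.    0.81  0.77]
-0.3 [ 0.17  0.49  1.83 -0.    0.81  0.47]
-0.0 [ 0.17  0.49  1.83 -0.    0.81  0.17]
0.3 [ 0.17  0.49  1.83 -0.    0.81 -0.13]
0.6 [ 0.17  0.49  1.83 -0.    0.81 -0.43]
0.9 [ 0.17  0.49  1.83 -0.    0.81 -0.73]
1.2 [ 0.17  0.49  1.83 -0.    0.81 -1.03]
1.5 [ 0.17  0.49  1.83 -0.    0.81 -1.33]
1.8 [ 0.17  0.49  1.83 -0.    0.81 -1.63]
2.1 [ 0.17  0.49  1.83 -0.    0.81 -1.93]
2.4 [ 0.17  0.49  1.83 -0.    0.81 -2.23]
2.7 [ 0.17  0.49  1.83 -0.    0.81 -2.53]
3.0 None
j1 [ 0.766 -0.087  0.119]
j1low [ 0.777 -0.089  0.084]
j2 [ 0.745 -0.182  0.119]
j2low [ 0.755 -0.186  0.084]
dish [ 0.403 -0.368  0.016]
[[0.758, -0.121, 0.119], [0.766, -0.092, 0.084]] [[0.734, -0.188, 0.119], [0.742, -0.16, 0.084]]
```

```bash
python3 - <<'E'
from h import *
from station import *
c=[.556,.1085]
move_pose(c+[.24],down(.63))
print(movel(c+[.110],v=.12,until_force=8),get_tcp_pos(),get_time())
command_gripper(0.0); print("w",get_grip_width()*88,get_ft_force(),get_ft_torque())
d=1.26
for k in range(1,4): 
    move_pose(c+[.110],down(.63-d*k/3))
wait(.4); print(get_ft_force(),get_ft_torque(),get_tcp_pos(),get_ee_rot(),get_time())
command_gripper(1.0)
movel(c+[.26],v=.2)
print(get_joint_pos(),get_time())
E
```

```text
False [0.55657612 0.10861174 0.11067997] 3.4
w 41.64063272695894 [ 5.80082967  6.32464984 -4.50730009] [ 0.90960839 -0.84079975  0.05668518]
[ 4.74248911  6.13141906 -3.26515856] [ 1.23496756 -0.46772421 -0.03734737] [0.55770525 0.10996293 0.11036975] [-0.00167852  0.95069435 -0.31012213  0.00130506] 6.0333
[ 1.71703189e-01  2.96174370e-01  1.72871452e+00 -1.27682276e-05
  1.11836219e+00  8.01713616e-01] 7.7917
```

```bash
python3 - <<'E'
from h import *
from station import *
q=np.array(get_joint_pos());q[0]+=.75;movej(q)
o=[]
for n in("top","side"):
    im=cv2.cvtColor(read_camera(n),cv2.COLOR_RGB2BGR); cv2.imwrite(f"pics/{n}1.png",im)
    for z in(.14,.099): o.append(np.clip(ortho(n,im,(.556,.108),z,.045,3333)*1.8,0,255).astype(np.uint8))
cv2.imwrite("pics/o3.png",np.vstack([np.hstack([o[0],o[2]]),np.hstack([o[1],o[3]])])); print(get_time())
E
```

```text
9.425
```

View pics/o3.png

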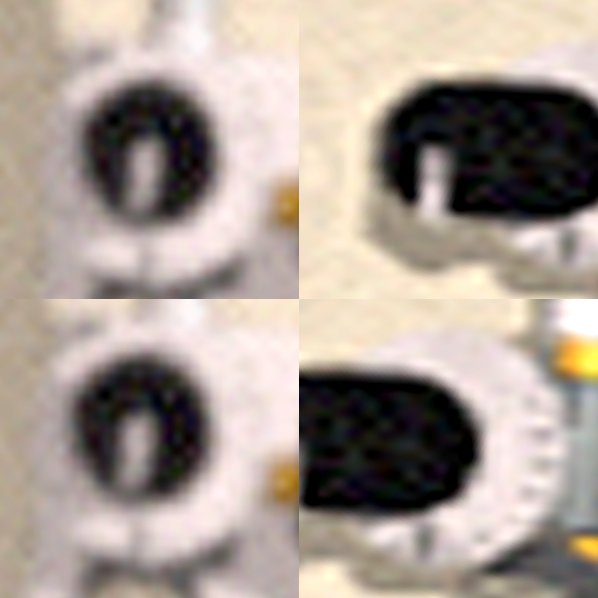

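View pics/side1.png

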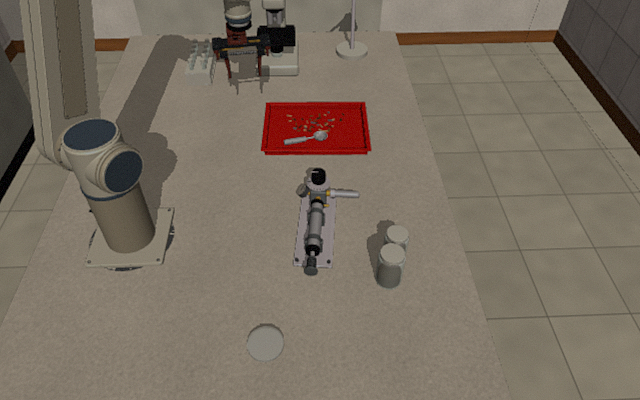

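Both views agree. The pointer is now at about 1.66–1.78 rad and the mark is at the same angle to within about 0.05 rad in each view: top 0.09 vs 0.12 off the -x axis, side 0.21 vs 0.20. I'll push down with the fingers shut.

```bash
python3 - <<'E'
from h import *
from station import *
c=[.556,.1085]
command_gripper(0.0)
move_pose(c+[.19],down(-.1))
print(movel(c+[.147],v=.1,until_force=10),get_tcp_pos(),get_ft_force())
print(movel(c+[.131],v=.015,until_force=22),get_tcp_pos(),get_ft_force())
wait(.3);print(get_tcp_pos(),get_ft_force())
movel(c+[.2],v=.15)
q=np.array(get_joint_pos());q[0]+=.6;movej(q)
o=[]
for n in("top","side"):
    im=cv2.cvtColor(read_camera(n),cv2.COLOR_RGB2BGR); cv2.imwrite(f"pics/{n}2.png",im)
    for z in(.134,.099): o.append(np.clip(ortho(n,im,(.556,.108),z,.045,3333)*1.8,0,255).astype(np.uint8))
cv2.imwrite("pics/o4.png",np.vstack([np.hstack([o[0],o[2]]),np.hstack([o[1],o[3]])])); print(get_time())
E
```

```text
False [0.55607322 0.10883987 0.14703427] [-0.8394052   0.26388297 -0.30575226]
True [0.5562118  0.10849473 0.13426142] [-2.11574143 -0.56676266  7.59822986]
[0.55624942 0.10847746 0.13426961] [-1.45102414 -0.25382013  6.07119752]
16.0333
```

View pics/o4.png

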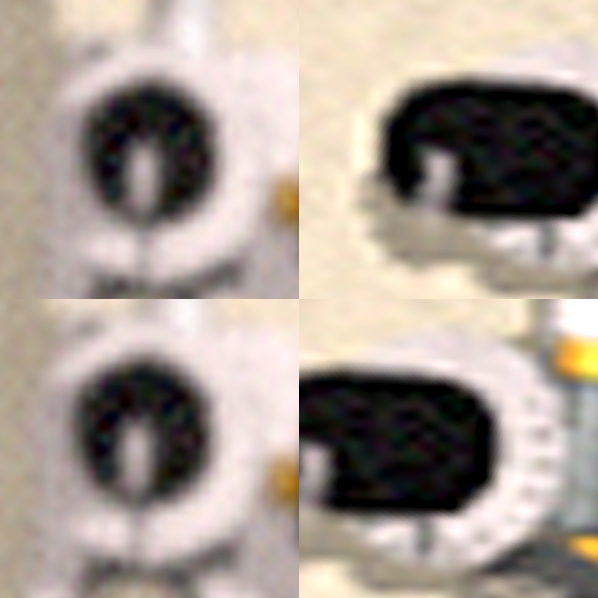

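The knob is locked: the TCP stopped at z = 0.1343 on the 22 N rise, and the pointer is still at the mark. Next is the rod.

```bash
python3 - <<'E'
from h import *
from station import *
u=np.array([.102,.9948,0]);g=np.array([.5275,-.1655,.037])
command_gripper(1.0)
move_pose([*g[:2],.2],down(-.102))
print(movel(list(g),v=.12,until_force=10),get_tcp_pos(),get_ft_force())
command_gripper(0.0);print(get_grip_width()*88,get_ft_force(),get_ft_torque())
p0=np.array(get_tcp_pos())
for d in(.03,.060):
    movel(list(g-u*d),v=.05);print(d,get_tcp_pos()-p0,get_ft_force(),get_grip_width()*88)
wait(.5);print(get_ft_force(),get_time())
for n in("top","side"):
    im=cv2.cvtColor(read_camera(n),cv2.COLOR_RGB2BGR); cv2.imwrite(f"pics/{n}3.png",im)
    cv2.imwrite(f"pics/zz{n}3.png",cv2.resize(im[160:290,270:410],None,fx=4.5,fy=4.5,interpolation=cv2.INTER_CUBIC))
E
```

```text
False [ 0.52803733 -0.16568822  0.03767008] [ 0.59193012 -0.49240882 -0.14403413]
25.541643513455934 [-4.85281488 -0.21353633  4.16348306] [-0.14252715  0.94976689 -0.0994801 ]
0.03 [-3.31594092e-03 -2.82867382e-02 -6.00828904e-05] [-4.30859337 10.22808368  6.51110337] 25.538026675904007
0.06 [-6.65561479e-03 -5.73588715e-02 -5.64872868e-05] [-4.94388592 12.43340572  8.97361404] 24.949942548231018
[-4.61103553 13.57813533  9.1995828 ] 23.9917
```

View pics/zztop3.png

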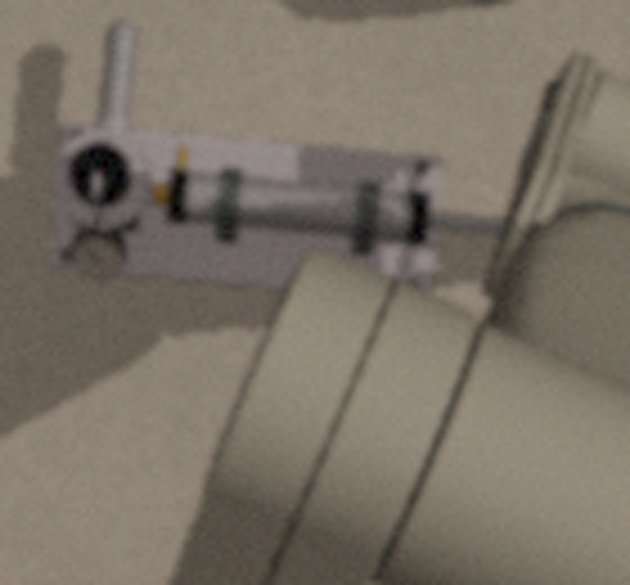

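View pics/zzside3.png

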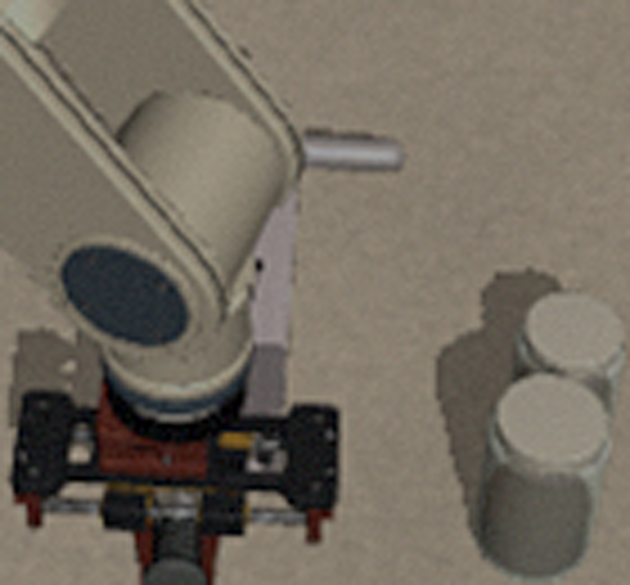

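```bash
python3 - <<'E'
from h import *
o=[]
for k,y0 in((0,245),(3,265)):
    im=cv2.imread(f"pics/side{k}.png"); o.append(np.clip(cv2.resize(im[y0:y0+45,285:335],(400,360),interpolation=cv2.INTER_NEAREST)*1.8,0,255).astype(np.uint8))
cv2.imwrite("pics/fl.png",np.hstack(o))
t=[np.clip(cv2.resize(cv2.imread(f"pics/top{k}.png")[195:225,350:390],(400,300),interpolation=cv2.INTER_NEAREST)*1.8,0,255).astype(np.uint8) for k in(0,3)]
cv2.imwrite("pics/ft.png",np.hstack(t))
u=np.array([.102,.9948,0]);m=np.array([.532,-.124,.055])
print(proj("top",m),proj("side",m-u*.060),proj("side",m-u*.12))
E
```

```text
[364.56018986 208.03101353] [311.43142927 270.40044391] [309.89203543 289.33106952]
```

View pics/fl.png

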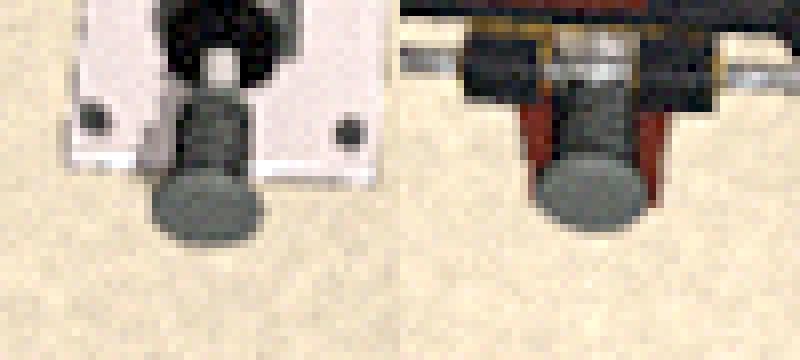

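View pics/ft.png

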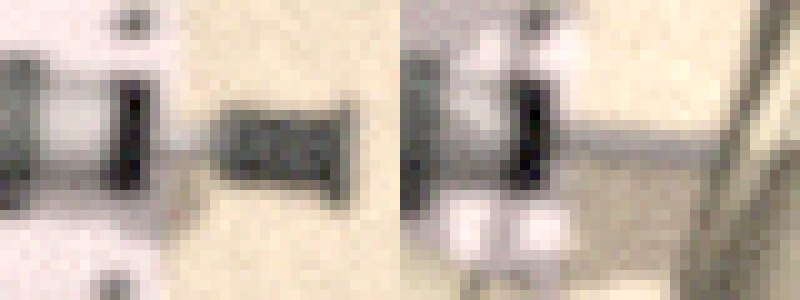

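```bash
python3 - <<'E'
from h import *
u=np.array([.102,.9948,0])
P={}
for k,v0 in((0,271),(3,289)):
    g=cv2.cvtColor(cv2.imread(f"pics/side{k}.png"),cv2.COLOR_BGR2GRAY).astype(float)
    # bottom edge of flange: columns about the middle, subpixel half-level crossing
    e=[]
    uc=311 if k==0 else 309
    for c in range(uc-2,uc+3):
        col=g[v0-2:v0+12,c]; lo=np.median(col[:4]); hi=np.median(col[-4:]); t=(lo+hi)/2
        i=np.argmax(col>t); e.append(v0-2+i-1+(t-col[i-1])/(col[i]-col[i-1]))
    print(k,np.round(e,2)); P[k]=on("side",(uc,np.median(e)),.036)
print(P,(P[0]-P[3])@u)
E
```

```text
0 [275.23 275.44 275.33 275.3  275.2 ]
3 [293.46 293.62 293.6  293.59 293.55]
{0: array([ 0.52451551, -0.18587229,  0.036     ]), 3: array([ 0.51726002, -0.24356952,  0.036     ])} 0.058137264264181254
```

The flange moved 58.1 mm by image and the TCP moved 57.7 mm, so there's been no slip. I'll trim 2 mm outward, check again and hand in.

```bash
python3 - <<'E'
from h import *
from station import *
u=np.array([.102,.9948,0]);g=np.array([.5275,-.1655,.037]);p0=np.array([ 0.52803733,-0.16568822,0.03767008])
movel(list(g-u*.0622),v=.02);wait(.8)
print((p0-get_tcp_pos())@u,get_ft_force(),get_grip_width()*88,np.abs(get_qvel()).max(),get_time())
im=cv2.cvtColor(read_camera("side"),cv2.COLOR_RGB2BGR);cv2.imwrite("pics/side4.png",im);gr=cv2.cvtColor(im,cv2.COLOR_BGR2GRAY).astype(float)
e=[]
for c in range(307,312):
    col=gr[288:302,c];t=(np.median(col[:4])+np.median(col[-4:]))/2;i=np.argmax(col>t);e.append(287+i+(t-col[i-1])/(col[i]-col[i-1]))
print(np.round(e,2),(np.array([.52451551,-.18587229,.036])-on("side",(309,np.median(e)),.036))@u)
im=cv2.cvtColor(read_camera("top"),cv2.COLOR_RGB2BGR);cv2.imwrite("pics/top4.png",im)
cv2.imwrite("pics/zt4.png",np.clip(cv2.resize(im[175:225,270:400],None,fx=6,fy=6,interpolation=cv2.INTER_NEAREST)*1.7,0,255).astype(np.uint8))
E
```

```text
0.059557301186465746 [-4.21892888 12.68170062  8.93012963] 25.543633725929585 0.0021539756960126844 25.15
[294.24 294.21 294.48 294.38 294.3 ] 0.06031423109046898
```

View pics/zt4.png

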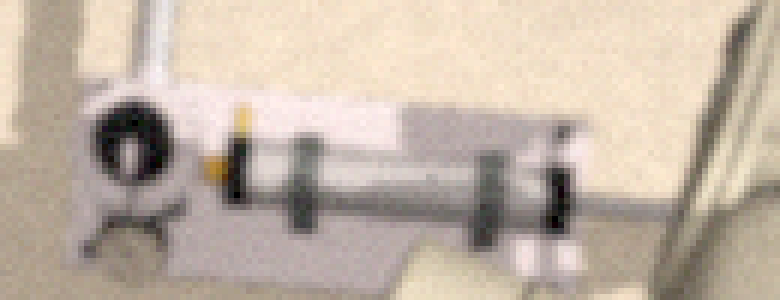

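The rod is out 59.6 mm by TCP and 60.3 mm by image, with 12.7 N of pull. In the top view the pointer line and long mark are in line at column ~131, and no ring shows clear of the black cap at column ~570. I'm handing in.

```bash
python3 -c "
from station import *
job_done()"
```

```text
the job is handed in; nothing more can be done
```

I turned the regulator knob to the long mark, pushed it down to lock it, then drew the pump rod out to the ring. The job was handed in at about 25 s with the gripper still holding the rod; no verdict is reported.

- **Knob:** I turned it 1.26 rad clockwise. The pointer and long mark agreed within about 0.05 rad in both cameras. It still looked in line from the top camera in the last picture.
- **Lock:** the shut fingertips pushed down until the force rose by 22 N, with the tip at z = 0.1343. The locked height given is 0.134.
- **Rod:** it is out 59.6 mm by the arm's reading and 60.3 mm by the flange in the side picture. The spring pull read about 12.7 N (13 N expected at the ring).
- **Not seen directly:** the ring can't be told apart from the black barrel cap, and the arm hides that area in the side view. Its position comes from the measured travel.
- **Jars, dish and spoon:** I kept the arm clear of them and felt no contact, but did not measure their positions again at the end.

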